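Pack the long optical posts into the round caddy

ROBOT

A 7-joint arm with a two-finger parallel gripper is mounted at the origin on the work surface. World frame = base frame: x ahead of the robot, y to its left, z up, the work surface at z = 0. Lengths are in m, angles in rad, forces in N, time in s.
With the tool pointing down it reaches from about 0.425 to 0.95 m from the base axis. Payload 4.7 kg.
Tool frame: the origin (TCP) lies at the very end of the fingers, on their centre line; the grasp point (between the pads) lies 19 mm behind it; z points along the fingers, y is the direction in which the jaws open and shut (so a half turn about z gives the same grasp; the last joint's range is limited). The gripper opens to 87 mm and grips with 3 to 60 N. Pads are 19 mm wide; open, the fingers measure 117 mm over their backs; the gripper's body (75 mm by 190 mm) begins 51 mm behind the grasp point.
Start: joints at [1.156, 0.469, -0.049, 1.532, 0.024, 1.141, -0.082], TCP at [0.254, -0.625, 0.223] pointing down, gripper open.
Joint ranges: [-2.59, 2.59], [-0.33, 1.99], [-1.39, 1.29], [0.1, 2.45], [-1.04, 4.18], [0.21, 1.99], [-2.66, 2.66]. Speed limits (rad/s): [2.57, 2.57, 3.14, 3.14, 3.14, 3.14, 3.14].

INTERFACE

Orientations are given as a rotation vector (axis times angle).
In Python, from workcell import bot, viewer gives the robot as it stands.
- The arm moves only by the shell command python3 -m crank 'ROWS' [FORCE]. ROWS is JSON, a list of rows, each a list of 7 numbers: the shift along the tool's x, y, z normalised to -1 to 1, where 1 is 0.2 m, then the turn, a rotation vector about the tool's x, y, z normalised to -1 to 1, where 1 is 60 degrees, then the opening, from -1 (shut) to 1 (fully open), so that 0 is half open. In form: [[x, y, z, wx, wy, wz, gripper], ...]. A call has 1 to 12 rows; each row is the pose to reach, as a shift and turn from the pose measured when the call began, along the tool's axes at that moment; what a row does not reach only later rows make up. A row lasts 1/10 s, in which the tool goes at most 50 mm and 8.59 degrees, less where a joint would pass 70% of its speed; a pose out of reach is approached as far as the arm can. A call with a number of a shift or a turn outside -1 to 1 is refused whole. A call with a gripper value outside its range is refused whole. The fingers move at their own pace and stop on an object; FORCE is the grip in N (left out, the last holds). Time passes only in rows, so rows that repeat a pose let the fingers close. It gives the time, the measured TCP pose, the force and the opening at its end, in the units of the state.
- bot.sense(): the state, without advancing time (a new reading comes with each control period).
- viewer.snapshot(name): name is "side" or "top" or "wrist"; returns (picture, depth): 384x512x3 uint8, red, green, blue; 384x512 float32, m along the optical axis (not along the pixel's ray), 0 where there is no reading.
- viewer.get_calibration(name): a dict with "K" (3x3 intrinsics, pixels), "k1" (the pictures are not rectified: a ray, as slopes to the right and down, at radius r is drawn at 1 + k1 r^2 times it, then the intrinsics apply), "cam_to_world" (4x4, takes a point from camera to world coordinates). Camera axes: x right, y down, z forward; pixel columns grow to the right and rows downward; lengths in m; the calibration is good to about 2 mm. A picture is of the moment at which its call begins: read the wrist's pose just before it. get_calibration takes no time and is no camera call; for the wrist camera it gives the pose at the moment of the call.
- bot.sign_off(): hands the job in, once; it reports no verdict.
The state is a dict: "t": time; "q": joint angles; "joint_vel": joint speeds; "tau": joint torques, N m; "eef_pos": TCP position; "ee_rot": TCP orientation; "wrist_force": force on the tool from outside, world axes, zero at the start; "wrist_torque": the same for the moment, N m; "gripper_width": opening from 0.0 (shut) to 1.0 (fully open).
Only numpy, scipy, OpenCV 4.12 (cv2) and the standard library are available. Lean on these libraries where they do the work, as an engineer would, in place of code of your own. Each camera call takes 0.05 s, during which the arm holds its last target.

TASK

Put away the two long slim steel posts: stand them upright in the two empty places of the black round caddy, one in each, so that they complete the ring of six around the middle post. Lower each one onto the caddy floor rather than dropping it, and leave the thick post standing where it is.

Things in the scene. Friction and masses are not known exactly. Their poses are not given: they have to be found in the camera images.
- post_a: Long slim steel post: a plain round cylinder 25 mm in diameter, 140 mm tall, 0.2 to 0.42 kg, standing upright on the work surface; one of two alike. Origin: centre of its lower end face; z runs along the post to its top. Nothing else stands within 50 mm of its surface at the start.
- post_b: Long slim steel post: a plain round cylinder 25 mm in diameter, 140 mm tall, 0.2 to 0.42 kg, standing upright on the work surface; the other of the two. Origin: centre of its lower end face; z runs along the post to its top. Nothing else stands within 50 mm of its surface at the start.
- caddy: Black round pot, fixed; outside 116 mm, inside 108 mm across; rim 60, inner floor 6 mm above the work surface. Origin: centre of underside; z up. Holds 5 loose steel posts 25 mm across, tops 81 mm above the work surface: one in the centre, four on a ring of 34 mm radius at 60, 120, 240, 300 deg from its x axis. The 2 empty places: 34 mm from the centre along +x and -x, 8 mm room around a post; either post fits.
- thick_post: A thick steel post, 40 mm in diameter and 140 mm tall, standing upright on the work surface: not to be moved. Origin: centre of its lower end face; z up.

How it is judged:
At the end, for the whole second after the job is handed in: Both long posts stand on the caddy floor (lower end less than 14 mm above the caddy's underside), upright within 10 degrees, at rest, one in each empty place: within 50 mm of the caddy's axis, one more than 20 mm to its +x side and the other more than 20 mm to its -x side (horizontal distance between each of post_a, post_b and caddy below 0.05 m and z of each of post_a, post_b in the frame of caddy below 0.014 m and angle between each of post_a, post_b's own z axis and vertical below 0.175 rad and linear speed of each of post_a, post_b below 0.03 m/s and ((x of post_a in the frame of caddy above 0.02 m and x of post_b in the frame of caddy below -0.02 m) or (x of post_b in the frame of caddy above 0.02 m and x of post_a in the frame of caddy below -0.02 m))); the robot touches nothing.
It fails at once if a long post is dropped into the caddy (faster than 0.7 m/s with its lower end below the rim) ((horizontal distance between post_a and caddy below 0.05 m and z of post_a in the frame of caddy below 0.06 m and linear speed of post_a above 0.7 m/s) or (horizontal distance between post_b and caddy below 0.05 m and z of post_b in the frame of caddy below 0.06 m and linear speed of post_b above 0.7 m/s)).
It fails at once if the thick post is shifted by more than 30 mm or tipped by more than 15 degrees (distance of thick_post from where it was at the start of the episode above 0.03 m or angle between thick_post's own z axis and vertical above 0.26 rad).
It also fails if it takes over 58 s, if anything falls off the work surface, if the arm or the gripper's body presses on something with over 40 N, if the wrist force passes 120 N, or if a joint passes its speed limit or range.

## Working session

There is one attempt and no reset: what is moved stays moved. The work goes in short steps, Python scripts to look and compute and a shell command to move; the robot and the scene stay as the last step left them, time stands still between calls to the robot, and variables do not carry over. Pictures are saved under pics/ and viewed, and the job is handed in when it is done.

```bash
ls; mkdir -p pics; python3 - <<'E'
from workcell import bot, viewer
import cv2,numpy as np
print(bot.sense())
for n in ["top","side"]:
    p,d=viewer.snapshot(n); c=viewer.get_calibration(n)
    np.savez(f"{n}0.npz",p=p,d=d,**c); print(n,c)
    cv2.imwrite(f"pics/{n}0.png",p[:,:,::-1])
E
```

```text
pics
{'t': 0.0, 'q': array([ 1.15610992,  0.46945293, -0.04861168,  1.53370054,  0.02410232,
        1.14098816, -0.08233624]), 'joint_vel': array([ 4.34562156e-04, -5.32119581e-04,  1.43537384e-03,  3.38208850e-04,
       -1.74513150e-03, -5.39625513e-05,  2.96407130e-04]), 'tau': array([ 6.00094118e-04, -5.07983136e+01, -8.03776947e-02, -2.36159885e+01,
       -6.13338011e-02,  3.77265236e-02,  1.62387532e-04]), 'eef_pos': array([ 0.25378556, -0.62482343,  0.22148894]), 'ee_rot': array([-3.08144688e+00, -6.01891827e-01,  6.93133382e-04]), 'wrist_force': array([ 0.14023439,  0.22346609, -0.66902254]), 'wrist_torque': array([ 0.05165255, -0.01049357,  0.00359366]), 'gripper_width': 0.9970006230221963}
top {'K': array([[498.10357168,   0.        , 258.55439378],
       [  0.        , 498.10357168, 197.06332985],
       [  0.        ,   0.        ,   1.        ]]), 'k1': -0.0762580452373524, 'cam_to_world': array([[-0.02763226, -0.98755037,  0.15485713,  0.39930942],
       [-0.99960015,  0.02636843, -0.01020978,  0.00988937],
       [ 0.00599933, -0.15507733, -0.98788412,  0.87194278],
       [ 0.        ,  0.        ,  0.        ,  1.        ]])}
side {'K': array([[420.52617213,   0.        , 257.73984911],
       [  0.        , 420.52617213, 197.39632941],
       [  0.        ,   0.        ,   1.        ]]), 'k1': -0.061517025693424876, 'cam_to_world': array([[ 0.99978716,  0.00437635,  0.02016148,  0.51086224],
       [-0.01069157, -0.72587316,  0.68774548, -0.49044531],
       [ 0.01764449, -0.68781465, -0.72567188,  0.55928949],
       [ 0.        ,  0.        ,  0.        ,  1.        ]])}
```

View pics/top0.png

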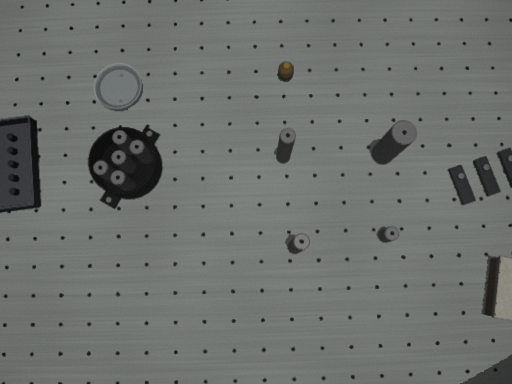

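View pics/side0.png

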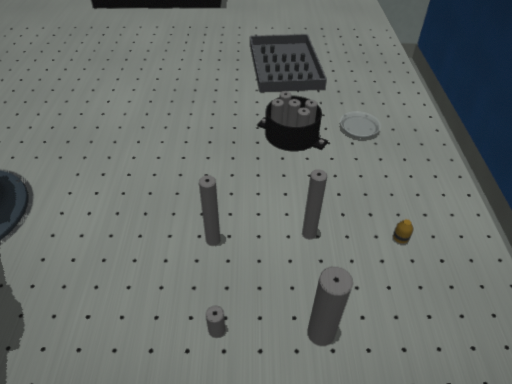

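The top view shows the caddy at (125,163), the thick post at (403,132) and the long posts at (287,135) and (301,242). The item at (390,233) is a short stub. In the side view the long posts' tops are at (208,181) and (317,175).

```bash
cat > h.py <<'E'
import numpy as np, cv2
def load(f): return np.load(f)
def cloud(s):
    d=s['d'];h,w=d.shape
    u,v=np.meshgrid(np.arange(w),np.arange(h))
    pts=np.stack([u,v],-1).reshape(-1,1,2).astype(np.float64)
    n=cv2.undistortPoints(pts,s['K'],np.array([float(s['k1']),0,0,0])).reshape(h,w,2)
    P=np.concatenate([n*d[...,None],d[...,None]],-1)
    T=s['cam_to_world'];W=P@T[:3,:3].T+T[:3,3]
    W[d==0]=np.nan
    return W
def circ(xy):
    (c,r)=cv2.minEnclosingCircle(xy.astype(np.float32)); return np.round(c,4),round(r,4)
E
python3 - <<'E'
from h import *
for n in ["top","side"]:
    s=load(f"{n}0.npz");W=cloud(s);Z=W[...,2]
    print(n,'table z',np.nanmedian(Z))
    for lo,hi in [(.13,.16),(.07,.095),(.05,.068),(.02,.05)]:
        m=((Z>lo)&(Z<hi)).astype(np.uint8)
        k,L,st,c=cv2.connectedComponentsWithStats(m)
        for i in range(1,k):
            if st[i,4]<25: continue
            q=W[L==i]; print((lo,hi),c[i].round(),st[i,4],'med',np.median(q,0).round(4),'mec',*circ(q[:,:2]))
E
```

```text
top table z -0.0003892879293994067
(0.13, 0.16) [403. 133.] 558 med [ 0.6081 -0.2223  0.1393] mec [ 0.6093 -0.2239] 0.0212
(0.13, 0.16) [287. 136.] 218 med [ 0.6066 -0.0439  0.1391] mec [ 0.6077 -0.0445] 0.0129
(0.13, 0.16) [301. 241.] 213 med [ 0.4468 -0.058   0.1392] mec [ 0.4463 -0.0583] 0.0125
(0.07, 0.095) [120. 137.] 202 med [0.6292 0.228  0.08  ] mec [0.6302 0.2289] 0.0131
(0.07, 0.095) [387. 148.] 124 med [ 0.5962 -0.2084  0.0822] mec [ 0.6059 -0.2198] 0.0194
(0.07, 0.095) [137. 147.] 197 med [0.6113 0.1983 0.0801] mec [0.6126 0.1992] 0.0128
(0.07, 0.095) [283. 150.] 57 med [ 0.5975 -0.0403  0.0833] mec [ 0.6064 -0.0435] 0.0124
(0.07, 0.095) [119. 158.] 203 med [0.5951 0.2284 0.08  ] mec [0.597  0.2295] 0.0135
(0.07, 0.095) [101. 168.] 194 med [0.5782 0.2589 0.0798] mec [0.5798 0.2597] 0.0128
(0.07, 0.095) [118. 178.] 202 med [0.5611 0.229  0.0798] mec [0.5623 0.2302] 0.013
(0.05, 0.068) [121. 160.] 686 med [0.5965 0.2322 0.0584] mec [0.5966 0.229 ] 0.0594
(0.05, 0.068) [126. 144.] 52 med [0.6215 0.2214 0.0584] mec [0.628  0.2272] 0.0121
(0.05, 0.068) [383. 152.] 86 med [ 0.5
[... 3546 characters left out ...]
.2252] 0.0448
(0.02, 0.05) [314. 118.] 62 med [0.6451 0.2228 0.0411] mec [0.6421 0.2336] 0.0206
(0.02, 0.05) [291. 134.] 650 med [0.5931 0.179  0.0352] mec [0.5991 0.2195] 0.0571
(0.02, 0.05) [  1. 194.] 57 med [0.0675 0.0239 0.0234] mec [0.0639 0.0243] 0.0281
(0.02, 0.05) [310. 225.] 178 med [ 0.609  -0.0555  0.0353] mec [ 0.6118 -0.0468] 0.0126
(0.02, 0.05) [404. 228.] 255 med [ 0.7629 -0.0624  0.0347] mec [ 0.7653 -0.0586] 0.0138
(0.02, 0.05) [212. 231.] 181 med [ 0.4514 -0.0695  0.0352] mec [ 0.4498 -0.0607] 0.0126
(0.02, 0.05) [215. 319.] 337 med [ 0.4662 -0.2259  0.0469] mec [ 0.4639 -0.2193] 0.0134
(0.02, 0.05) [321. 332.] 299 med [ 0.6059 -0.2413  0.0358] mec [ 0.6109 -0.2287] 0.0198
```

```bash
python3 - <<'E'
from h import *
s=load("top0.npz");p=s['p'][:,:,::-1]
a=cv2.resize(p[110:220,70:180],None,fx=5,fy=5,interpolation=cv2.INTER_CUBIC)
cv2.imwrite("pics/cad.png",cv2.convertScaleAbs(a,alpha=1.8))
E
```

```text
(no output)
```

View pics/cad.png

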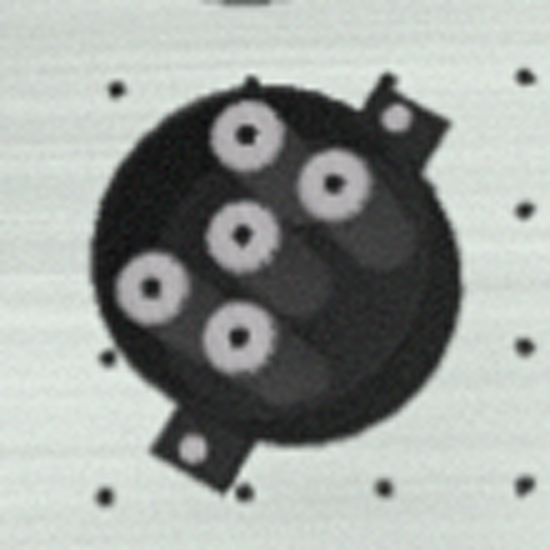

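```bash
cat >> h.py <<'E'
from scipy.spatial.transform import Rotation as Ro
P1=np.array([.6098,-.0453]);P2=np.array([.448,-.059]);C=np.array([.5983,.2281]);PSI=np.radians(58.7)
E1=C+.034*np.array([np.cos(PSI),np.sin(PSI)]);E2=C-.034*np.array([np.cos(PSI),np.sin(PSI)])
def go(xy,z,yaw_y=-31.3):
    from workcell import bot
    s=bot.sense();R=Ro.from_rotvec(s['ee_rot'])
    a=np.radians(yaw_y);y=np.array([np.cos(a),np.sin(a),0]);zz=np.array([0,0,-1.]);x=np.cross(y,zz)
    T=Ro.from_matrix(np.stack([x,y,zz],1))
    d=R.inv().apply(np.r_[xy,z]-s['eef_pos'])/.2
    w=(R.inv()*T).as_rotvec()/np.radians(60)
    print('pos',s['eef_pos'].round(4),'t',s['t'],'F',s['wrist_force'].round(1),'g',s['gripper_width'].round(3),'\nrow',d.round(3),w.round(3))
E
python3 -c "
from h import *
print(E1,E2)
go(P1,.22)"
```

```text
[0.61596365 0.2571516 ] [0.58063635 0.1990484 ]Traceback (most recent call last):
  File "<string>", line 4, in <module>
    go(P1,.22)
    ~~^^^^^^^^
  File "h.py", line 24, in go
    print('pos',s['eef_pos'].round(4),'t',s['t'],'F',s['wrist_force'].round(1),'g',s['gripper_width'].round(3),'\nrow',d.round(3),w.round(3))
                                                                                   ^^^^^^^^^^^^^^^^^^^^^^^^
AttributeError: 'float' object has no attribute 'round'
```

```bash
sed -i "s/s\['gripper_width'\].round(3)/round(s['gripper_width'],3)/" h.py
python3 -c "
from h import *
go(P1,.22)"
```

```text
pos [ 0.2538 -0.6249  0.2216] t 0.1 F [ 0.2  0.4 -0.6] g 0.997 
row [ 2.74  -2.015  0.011] [-0.002 -0.    -0.61 ]
```

```bash
python3 -m crank '[[1,-0.73,-0.05,0,0,0,1],[1,-0.73,-0.05,0,0,0,1],[1,-0.73,-0.05,0,0,0,1],[1,-0.73,-0.05,0,0,0,1],[1,-0.73,-0.05,0,0,0,1]]' && python3 -m crank '[[1,-0.73,0,0,0,0,1],[1,-0.73,0,0,0,0,1],[1,-0.73,0,0,0,0,1],[1,-0.73,0,0,0,0,1],[1,-0.73,0,0,0,0,1],[1,-0.73,0,0,0,0,1]]'; python3 -c "
from h import *
go(P1,.23)"
```

```text
t: 0.6
eef_pos: [0.3849, -0.4121, 0.2316]
ee_rot: [-3.081, -0.602, 0.001]
wrist_force: [0.8, -0.4, 0.2]
gripper_width: 1.001
t: 1.2
eef_pos: [0.5188, -0.1928, 0.232]
ee_rot: [-3.073, -0.622, -0.004]
wrist_force: [0.7, -0.0, -1.0]
gripper_width: 1.002
pos [ 0.5188 -0.1928  0.232 ] t 1.2 F [ 0.7 -0.  -1. ] g 1.002 
row [ 0.706 -0.503  0.015] [-0.004 -0.005 -0.597]
```

```bash
python3 -m crank '[[0.71,-0.5,0.01,0,0,-0.6,1],[0.71,-0.5,0.01,0,0,-0.6,1],[0.71,-0.5,0.01,0,0,-0.6,1],[0.71,-0.5,0.01,0,0,-0.6,1],[0.71,-0.5,0.01,0,0,-0.6,1],[0.71,-0.5,0.01,0,0,-0.6,1],[0.71,-0.5,0.01,0,0,-0.6,1]]'; python3 - <<'E'
from h import *
from workcell import viewer
go(P1,.092)
for n in ["wrist","side"]:
    c=viewer.get_calibration(n);p,d=viewer.snapshot(n);np.savez(f"{n}1.npz",p=p,d=d,**c);cv2.imwrite(f"pics/{n}1.png",p[:,:,::-1])
s=load("wrist1.npz");W=cloud(s);Z=W[...,2]
m=((Z>.132)&(Z<.15)).astype(np.uint8)
k,L,st,c=cv2.connectedComponentsWithStats(m)
for i in range(1,k):
    if st[i,4]<100: continue
    q=W[L==i]; print(c[i].round(),st[i,4],np.median(q,0).round(4),*circ(q[:,:2]))
E
```

```text
t: 1.9
eef_pos: [0.6102, -0.0469, 0.2305]
ee_rot: [-2.734, -1.538, -0.004]
wrist_force: [1.1, -0.1, -0.5]
gripper_width: 0.996
pos [ 0.6102 -0.0469  0.2305] t 1.9 F [ 1.1 -0.1 -0.5] g 0.996 
row [ 0.002 -0.004  0.692] [-0.003 -0.005  0.001]
[252. 189.] 780 [ 0.6102 -0.0435  0.1391] [ 0.6095 -0.0446] 0.0125
```

View pics/wrist1.png

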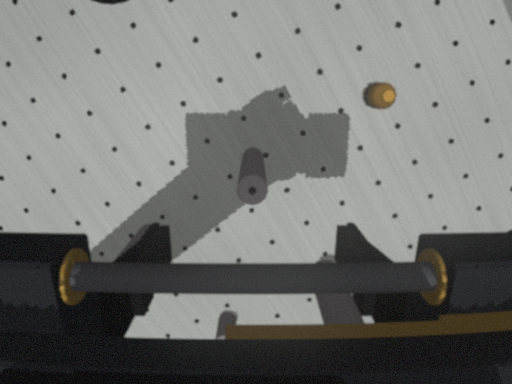

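The wrist view puts the post top at (252,189), midway between the fingers, within 1 mm of my estimate. I'll go down and grip.

```bash
python3 -m crank '[[0,0,0.25,0,0,0,1],[0,0,0.45,0,0,0,1],[0,0,0.6,0,0,0,1],[0,0,0.69,0,0,0,1],[0,0,0.69,0,0,0,1],[0,0,0.69,0,0,0,1]]' 40 && python3 -m crank '[[0,0,0,0,0,0,-0.5],[0,0,0,0,0,0,-1],[0,0,0,0,0,0,-1],[0,0,0,0,0,0,-1],[0,0,0,0,0,0,-1],[0,0,0,0,0,0,-1],[0,0,0,0,0,0,-1],[0,0,0,0,0,0,-1]]' 40
```

```text
t: 2.6
eef_pos: [0.6106, -0.047, 0.0934]
ee_rot: [-2.735, -1.536, -0.006]
wrist_force: [1.2, -0.0, 0.2]
gripper_width: 1.001
t: 3.4
eef_pos: [0.6106, -0.047, 0.0933]
ee_rot: [-2.735, -1.536, -0.005]
wrist_force: [0.1, -0.9, -0.0]
gripper_width: 0.356
```

```bash
python3 -m crank '[[0,0,0,0,0,0,-1],[0,0,0,0,0,0,-1],[0,0,0,0,0,0,-1],[0,0,0,0,0,0,-1]]' 40 && python3 -m crank '[[0,0,-0.1,0,0,0,-1],[0,0,-0.25,0,0,0,-1],[0,0,-0.45,0,0,0,-1],[0,0,-0.62,0,0,0,-1],[0,0,-0.65,0,0,0,-1],[0,0,-0.65,0,0,0,-1]]' 40;  python3 - <<'E'
from h import *
go(E1,.225)
E
```

```text
t: 3.8
eef_pos: [0.6103, -0.0468, 0.0932]
ee_rot: [-2.735, -1.536, -0.005]
wrist_force: [-1.8, 0.8, 0.7]
gripper_width: 0.278
t: 4.4
eef_pos: [0.6104, -0.0478, 0.2235]
ee_rot: [-2.736, -1.536, -0.006]
wrist_force: [0.4, -0.8, -4.2]
gripper_width: 0.278
pos [ 0.6104 -0.0478  0.2235] t 4.4 F [ 0.4 -0.8 -4.2] g 0.278 
row [ 1.316 -0.77   0.   ] [-0.001 -0.005 -0.001]
```

```bash
python3 -m crank '[[0.12,-0.07,0,0,0,0,-1],[0.3,-0.18,0,0,0,0,-1],[0.48,-0.28,0,0,0,0,-1],[0.66,-0.385,0,0,0,0,-1],[0.8,-0.47,0,0,0,0,-1],[0.9,-0.53,0,0,0,0,-1],[0.9,-0.53,0,0,0,0,-1]]' 40;  python3 - <<'E'
from h import *
go(E1,.225)
E
```

```text
t: 5.1
eef_pos: [0.611, 0.1663, 0.2214]
ee_rot: [-2.726, -1.545, -0.001]
wrist_force: [-0.1, 0.0, -3.5]
gripper_width: 0.274
pos [0.611  0.1663 0.2214] t 5.1 F [-0.1  0.  -3.5] g 0.274 
row [ 0.402 -0.212 -0.015] [-0.007 -0.004  0.006]
```

```bash
python3 -m crank '[[0.15,-0.08,-0.01,0,0,0,-1],[0.3,-0.16,-0.01,0,0,0,-1],[0.4,-0.21,-0.01,0,0,0,-1],[0.4,-0.21,-0.01,0,0,0,-1],[0.4,-0.21,-0.01,0,0,0,-1]]' 40;  python3 - <<'E'
from h import *
from workcell import viewer
go(E1,.12)
for n in ["wrist","side","top"]:
    c=viewer.get_calibration(n);p,d=viewer.snapshot(n);np.savez(f"{n}2.npz",p=p,d=d,**c);cv2.imwrite(f"pics/{n}2.png",p[:,:,::-1])
s=load("side2.npz")
cv2.imwrite("pics/side2z.png",cv2.convertScaleAbs(cv2.resize(s['p'][20:170,220:420,::-1],None,fx=4,fy=4,interpolation=cv2.INTER_CUBIC),alpha=1.6))
E
```

```text
t: 5.6
eef_pos: [0.6153, 0.2552, 0.2215]
ee_rot: [-2.727, -1.545, 0.007]
wrist_force: [0.0, -0.6, -3.1]
gripper_width: 0.279
pos [0.6153 0.2552 0.2215] t 5.6 F [ 0.  -0.6 -3.1] g 0.279 
row [0.01  0.002 0.507] [-0.008 -0.     0.006]
```

View pics/side2z.png

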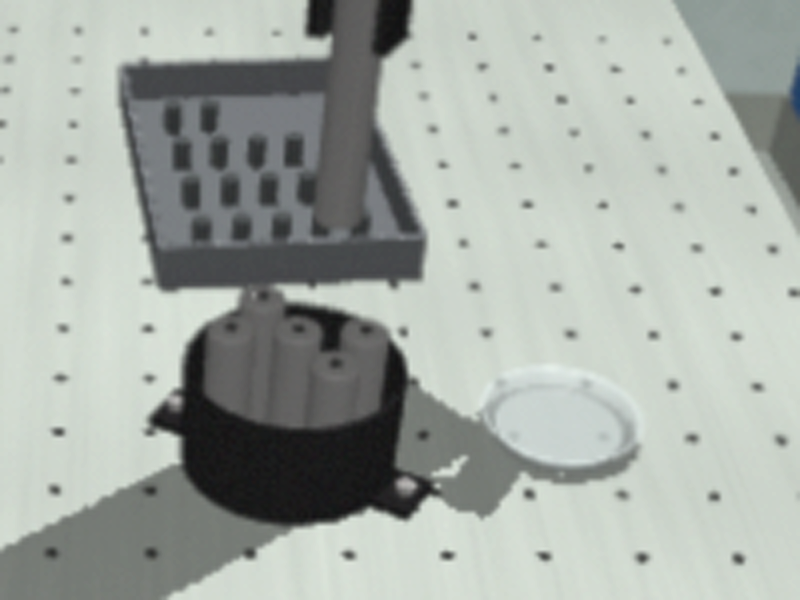

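View pics/wrist2.png

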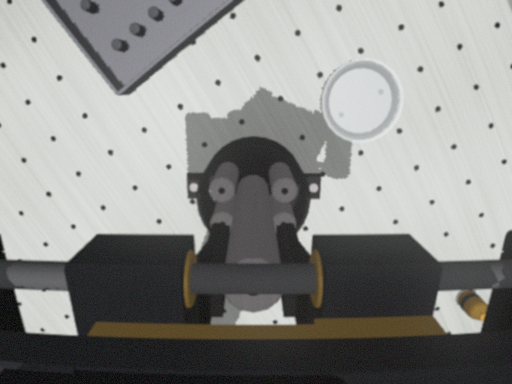

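The side view shows the post upright above the caddy. In the wrist view its bottom sits between the posts at (222,188) and (285,188). I'll fit the post's axis numerically.

```bash
cat >> h.py <<'E'
from scipy.optimize import least_squares
def cylfit(W,xy0,z0,z1,r=.0125):
    m=(np.hypot(W[...,0]-xy0[0],W[...,1]-xy0[1])<.022)&(W[...,2]>z0)&(W[...,2]<z1)
    q=W[m];zm=(z0+z1)/2
    def f(p):
        c=p[:2]+np.outer(q[:,2]-zm,p[2:]);return np.hypot(*(q[:,:2]-c).T)-r
    R=least_squares(f,np.r_[xy0,0,0],loss='soft_l1',f_scale=.001)
    p=R.x; return len(q),p.round(4),'res',np.abs(f(p)).mean().round(4)
E
python3 - <<'E'
from h import *
for n in ['side','wrist']:
    W=cloud(load(f"{n}2.npz"));print(n,cylfit(W,E1+[.001,0],.145,.215))
W=cloud(load("side2.npz"));Z=W[...,2];
m=(Z>.075)&(Z<.09)&(np.hypot(W[...,0]-C[0],W[...,1]-C[1])<.06)
k,L,st,c=cv2.connectedComponentsWithStats((m).astype(np.uint8))
# rim fit
W0=cloud(load("side0.npz"))
for n in ['side','wrist']:
    W=cloud(load(f"{n}2.npz"));d=np.hypot(W[...,0]-C[0],W[...,1]-C[1])
    q=W[(d>.045)&(d<.066)&(W[...,2]>.054)&(W[...,2]<.063)][:,:2]
    R=least_squares(lambda p:np.hypot(*(q-p[:2]).T)-.056,C,loss='soft_l1',f_scale=.002);print(n,'rim',len(q),R.x.round(4))
E
```

```text
side (453, array([0.6185, 0.2561, 0.0202, 0.0022]), 'res', np.float64(0.0008))
wrist (1177, array([ 0.6147,  0.2567,  0.0133, -0.0026]), 'res', np.float64(0.0002))
side rim 336 [0.5998 0.2284]
wrist rim 1103 [0.5977 0.2299]
```

```bash
python3 -m crank '[[0.01,0,0.06,0,0,0,-1],[0.01,0,0.16,0,0,0,-1],[0.01,0,0.26,0,0,0,-1],[0.01,0,0.36,0,0,0,-1],[0.01,0,0.45,0,0,0,-1],[0.01,0,0.51,0,0,0,-1],[0.01,0,0.55,0,0,0,-1],[0.01,0,0.57,0,0,0,-1],[0.01,0,0.57,0,0,0,-1]]' 40;  python3 - <<'E'
from h import *
go(E1,.0993)
E
```

```text
t: 6.65
eef_pos: [0.6168, 0.2561, 0.1086]
ee_rot: [-2.729, -1.541, 0.003]
wrist_force: [-1.2, -0.6, -3.5]
gripper_width: 0.278
pos [0.6168 0.2561 0.1086] t 6.65 F [-1.2 -0.6 -3.5] g 0.278 
row [ 0.002 -0.006  0.047] [-0.007 -0.001  0.003]
```

```bash
python3 -m crank '[[0,0,0.01,0,0,0,-1],[0,0,0.02,0,0,0,-1],[0,0,0.03,0,0,0,-1],[0,0,0.04,0,0,0,-1],[0,0,0.045,0,0,0,-1],[0,0,0.045,0,0,0,-1],[0,0,0.045,0,0,0,-1]]' 40
```

```text
t: 7.35
eef_pos: [0.6168, 0.2562, 0.0997]
ee_rot: [-2.729, -1.541, 0.003]
wrist_force: [0.5, -0.0, -4.2]
gripper_width: 0.277
```

```bash
python3 -m crank '[[0,0,0.005,0,0,0,-1],[0,0,0.01,0,0,0,-1],[0,0,0.01,0,0,0,-1],[0,0,0.01,0,0,0,-1]]' 40
```

```text
t: 7.75
eef_pos: [0.6171, 0.2566, 0.0992]
ee_rot: [-2.73, -1.542, 0.001]
wrist_force: [-2.5, -1.2, 4.9]
gripper_width: 0.271
```

Contact: the force went from -4 to +5 N. Releasing slowly.

```bash
python3 -m crank '[[0,0,0,0,0,0,-0.4],[0,0,0,0,0,0,-0.3],[0,0,0,0,0,0,-0.2],[0,0,0,0,0,0,0],[0,0,0,0,0,0,0],[0,0,0,0,0,0,0.3],[0,0,0,0,0,0,0.3],[0,0,0,0,0,0,0.3],[0,0,0,0,0,0,0.3]]' 40 && python3 -m crank '[[0,0,-0.1,0,0,0,0.3],[0,0,-0.25,0,0,0,0.3],[0,0,-0.45,0,0,0,0.3],[0,0,-0.6,0,0,0,0.3],[0,0,-0.65,0,0,0,0.3],[0,0,-0.65,0,0,0,0.3]]'; python3 - <<'E'
from h import *
from workcell import viewer
go(P2,.23)
for n in ["wrist","side"]:
    c=viewer.get_calibration(n);p,d=viewer.snapshot(n);np.savez(f"{n}3.npz",p=p,d=d,**c);cv2.imwrite(f"pics/{n}3.png",p[:,:,::-1])
W=cloud(load("side3.npz"));print(cylfit(W,E1+[.001,0],.085,.140))
m=(np.hypot(W[...,0]-E1[0],W[...,1]-E1[1])<.02);print(np.nanmax(W[m][:,2]))
E
```

```text
t: 8.65
eef_pos: [0.6171, 0.2566, 0.0992]
ee_rot: [-2.73, -1.542, 0.001]
wrist_force: [-0.1, -0.4, 0.3]
gripper_width: 0.642
t: 9.25
eef_pos: [0.6183, 0.2563, 0.2308]
ee_rot: [-2.73, -1.542, -0.003]
wrist_force: [0.8, -0.1, -0.7]
gripper_width: 0.652
pos [0.6183 0.2563 0.2308] t 9.25 F [ 0.8 -0.1 -0.7] g 0.652 
row [-1.79   0.085 -0.005] [-0.004 -0.005  0.003]
(296, array([ 0.6193,  0.2585,  0.0023, -0.023 ]), 'res', np.float64(0.0008))
0.14693160022317536
```

View pics/side3.png

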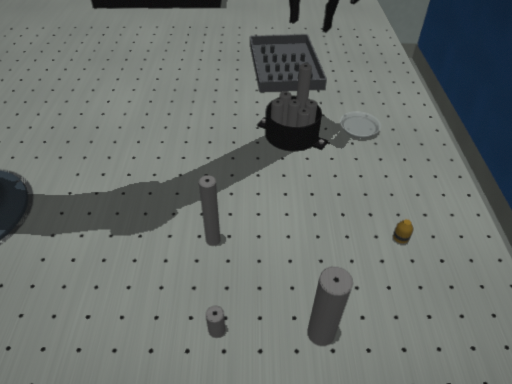

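View pics/wrist3.png

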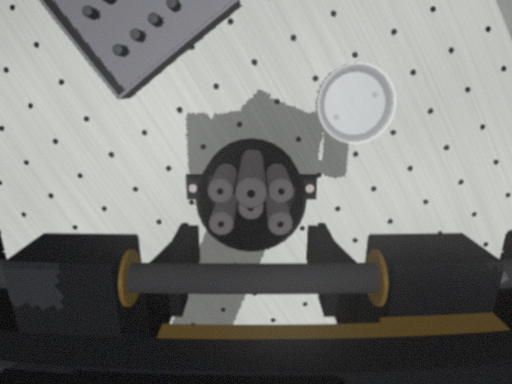

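The first post stands in place: its top is at 0.147 m, at (305,68) in the side view and (250,190) in the wrist view. Now the second.

```bash
python3 -m crank '[[-0.95,0.045,0,0,0,0,1],[-0.95,0.045,0,0,0,0,1],[-0.95,0.045,0,0,0,0,1],[-0.95,0.045,0,0,0,0,1]]' && python3 -m crank '[[-0.98,0.04,0,0,0,0,1],[-0.98,0.04,0,0,0,0,1],[-0.98,0.04,0,0,0,0,1],[-0.98,0.04,0,0,0,0,1],[-0.98,0.04,0,0,0,0,1],[-0.98,0.04,0,0,0,0,1]]'; python3 - <<'E'
from h import *
go(P2,.23)
E
```

```text
t: 9.75
eef_pos: [0.5239, 0.0848, 0.225]
ee_rot: [-2.73, -1.539, 0.013]
wrist_force: [0.7, -1.5, 0.2]
gripper_width: 0.929
t: 10.35
eef_pos: [0.428, -0.0879, 0.2243]
ee_rot: [-2.731, -1.534, 0.016]
wrist_force: [0.7, 1.1, 0.7]
gripper_width: 1.0
pos [ 0.428  -0.0879  0.2243] t 10.35 F [0.7 1.1 0.7] g 1.0 
row [ 0.175  0.01  -0.03 ] [-0.013  0.004 -0.001]
```

```bash
python3 -m crank '[[0.175,0.01,-0.03,-0.013,0,0,1],[0.175,0.01,-0.03,-0.013,0,0,1],[0.175,0.01,-0.03,-0.013,0,0,1],[0.175,0.01,-0.03,-0.013,0,0,1]]'; python3 - <<'E'
from h import *
from workcell import viewer
go(P2,.0932)
for n in ["wrist","side"]:
    c=viewer.get_calibration(n);p,d=viewer.snapshot(n);np.savez(f"{n}4.npz",p=p,d=d,**c);cv2.imwrite(f"pics/{n}4.png",p[:,:,::-1])
s=load("wrist4.npz");W=cloud(s);Z=W[...,2]
m=((Z>.132)&(Z<.15)).astype(np.uint8)
k,L,st,c=cv2.connectedComponentsWithStats(m)
for i in range(1,k):
    if st[i,4]<100: continue
    q=W[L==i]; print(c[i].round(),st[i,4],np.median(q,0).round(4),*circ(q[:,:2]))
E
```

```text
t: 10.75
eef_pos: [0.4477, -0.0585, 0.2293]
ee_rot: [2.737, 1.54, -0.008]
wrist_force: [0.1, -1.0, 0.4]
gripper_width: 1.004
pos [ 0.4477 -0.0585  0.2293] t 10.75 F [ 0.1 -1.   0.4] g 1.004 
row [0.002 0.004 0.681] [-0.001  0.005  0.001]
[254. 190.] 789 [ 0.4484 -0.0577  0.1392] [ 0.448  -0.0588] 0.0127
```

View pics/wrist4.png

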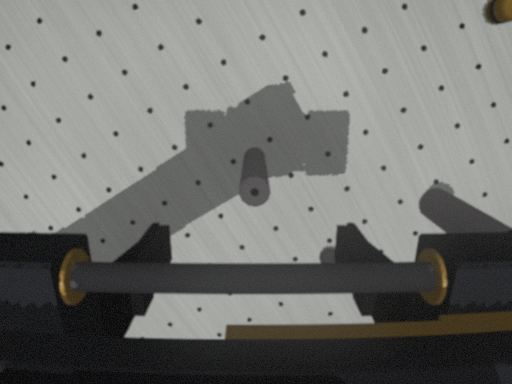

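The second post is centred at (254,190), and the wrist fix (0.448,-0.0588) agrees with my estimate. Going down.

```bash
python3 -m crank '[[0,0,0.25,0,0,0,1],[0,0,0.45,0,0,0,1],[0,0,0.6,0,0,0,1],[0,0,0.68,0,0,0,1],[0,0,0.68,0,0,0,1],[0,0,0.68,0,0,0,1]]' 40 && python3 -m crank '[[0,0,0,0,0,0,-0.5],[0,0,0,0,0,0,-1],[0,0,0,0,0,0,-1],[0,0,0,0,0,0,-1],[0,0,0,0,0,0,-1],[0,0,0,0,0,0,-1],[0,0,0,0,0,0,-1],[0,0,0,0,0,0,-1],[0,0,0,0,0,0,-1],[0,0,0,0,0,0,-1],[0,0,0,0,0,0,-1],[0,0,0,0,0,0,-1]]' 40 && python3 -m crank '[[0,0,-0.1,0,0,0,-1],[0,0,-0.25,0,0,0,-1],[0,0,-0.45,0,0,0,-1],[0,0,-0.62,0,0,0,-1],[0,0,-0.65,0,0,0,-1],[0,0,-0.65,0,0,0,-1]]' 40;  python3 - <<'E'
from h import *
go(E2,.225)
E
```

```text
t: 11.45
eef_pos: [0.4474, -0.0598, 0.0938]
ee_rot: [2.738, 1.537, -0.007]
wrist_force: [-0.1, -0.4, 0.9]
gripper_width: 0.996
t: 12.65
eef_pos: [0.4475, -0.0598, 0.0938]
ee_rot: [2.738, 1.537, -0.007]
wrist_force: [0.2, -0.6, -0.1]
gripper_width: 0.278
t: 13.25
eef_pos: [0.4476, -0.0594, 0.2237]
ee_rot: [2.738, 1.536, -0.007]
wrist_force: [-0.2, 0.6, -5.1]
gripper_width: 0.277
pos [ 0.4476 -0.0594  0.2237] t 13.25 F [-0.2  0.6 -5.1] g 0.277 
row [ 1.45  -0.105 -0.013] [-0.     0.005 -0.002]
```

```bash
python3 -m crank '[[0.12,-0.01,0,0,0,0,-1],[0.3,-0.02,0,0,0,0,-1],[0.48,-0.035,0,0,0,0,-1],[0.66,-0.05,0,0,0,0,-1],[0.8,-0.06,0,0,0,0,-1],[0.9,-0.065,0,0,0,0,-1],[0.95,-0.07,0,0,0,0,-1],[0.95,-0.07,0,0,0,0,-1]]' 40;  python3 - <<'E'
from h import *
go(E2,.225)
E
```

```text
t: 14.05
eef_pos: [0.5336, 0.111, 0.2206]
ee_rot: [2.738, 1.541, -0.012]
wrist_force: [0.1, -0.7, -3.8]
gripper_width: 0.273
pos [0.5336 0.111  0.2206] t 14.05 F [ 0.1 -0.7 -3.8] g 0.273 
row [ 0.498 -0.027 -0.025] [-0.004  0.007  0.001]
```

```bash
python3 -m crank '[[0.15,-0.01,-0.02,0,0,0,-1],[0.3,-0.02,-0.02,0,0,0,-1],[0.42,-0.027,-0.02,0,0,0,-1],[0.5,-0.027,-0.02,0,0,0,-1],[0.5,-0.027,-0.02,0,0,0,-1],[0.5,-0.027,-0.02,0,0,0,-1]]' 40;  python3 - <<'E'
from h import *
from workcell import viewer
go(E2,.1)
for n in ["wrist","side"]:
    c=viewer.get_calibration(n);p,d=viewer.snapshot(n);np.savez(f"{n}5.npz",p=p,d=d,**c);cv2.imwrite(f"pics/{n}5.png",p[:,:,::-1])
for n in ['side','wrist']:
    W=cloud(load(f"{n}5.npz"));print(n,cylfit(W,E2,.15,.215))
    d=np.hypot(W[...,0]-C[0],W[...,1]-C[1])
    q=W[(d>.045)&(d<.066)&(W[...,2]>.054)&(W[...,2]<.063)][:,:2]
    R=least_squares(lambda p:np.hypot(*(q-p[:2]).T)-.056,C,loss='soft_l1',f_scale=.002);print(n,'rim',len(q),R.x.round(4))
s=load("side5.npz")
cv2.imwrite("pics/side5z.png",cv2.convertScaleAbs(cv2.resize(s['p'][20:170,220:420,::-1],None,fx=4,fy=4,interpolation=cv2.INTER_CUBIC),alpha=1.6))
E
```

```text
t: 14.65
eef_pos: [0.5804, 0.1975, 0.2231]
ee_rot: [2.738, 1.539, -0.017]
wrist_force: [-0.2, -0.9, -4.1]
gripper_width: 0.274
pos [0.5804 0.1975 0.2231] t 14.65 F [-0.2 -0.9 -4.1] g 0.274 
row [ 0.014 -0.     0.615] [-0.004  0.009 -0.   ]
side (460, array([0.5828, 0.1981, 0.0026, 0.0098]), 'res', np.float64(0.0007))
side rim 305 [0.5997 0.2283]
wrist (1135, array([0.5799, 0.1983, 0.0062, 0.0023]), 'res', np.float64(0.0002))
wrist rim 1582 [0.5979 0.2297]
```

View pics/side5z.png

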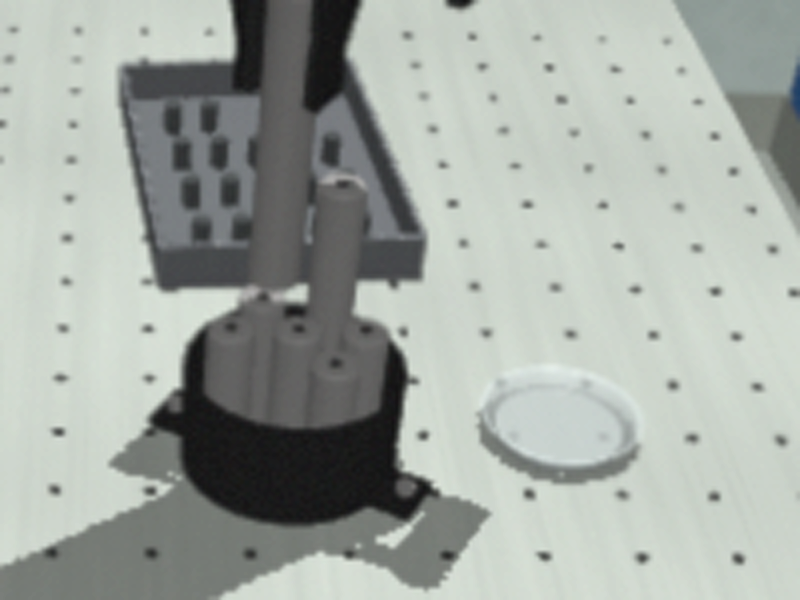

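View pics/wrist5.png

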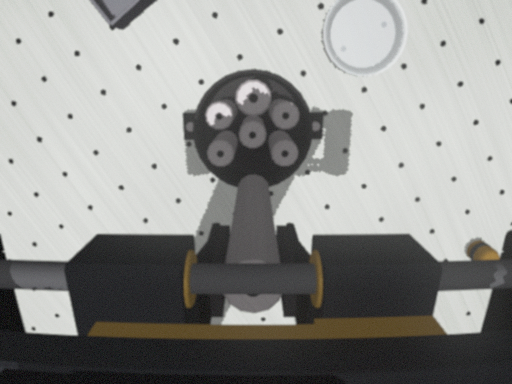

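Both views agree to about 1.5 mm: the post is upright over the near gap. Lowering with a small inward correction.

```bash
python3 -m crank '[[0.008,0,0.06,0,0,0,-1],[0.008,0,0.16,0,0,0,-1],[0.008,0,0.26,0,0,0,-1],[0.008,0,0.36,0,0,0,-1],[0.008,0,0.45,0,0,0,-1],[0.008,0,0.51,0,0,0,-1],[0.008,0,0.55,0,0,0,-1],[0.008,0,0.57,0,0,0,-1],[0.008,0,0.57,0,0,0,-1]]' 40;  python3 - <<'E'
from h import *
go(E2,.0998)
E
```

```text
t: 15.65
eef_pos: [0.5805, 0.1977, 0.1094]
ee_rot: [2.738, 1.537, -0.016]
wrist_force: [0.3, -0.7, -4.3]
gripper_width: 0.276
pos [0.5805 0.1977 0.1094] t 15.65 F [ 0.3 -0.7 -4.3] g 0.276 
row [ 0.007 -0.003  0.048] [-0.003  0.009 -0.001]
```

```bash
python3 -m crank '[[0.005,0,0.01,0,0,0,-1],[0.007,0,0.02,0,0,0,-1],[0.007,0,0.03,0,0,0,-1],[0.007,0,0.04,0,0,0,-1],[0.007,0,0.045,0,0,0,-1],[0.007,0,0.045,0,0,0,-1],[0.007,0,0.045,0,0,0,-1]]' 40 && python3 -m crank '[[0,0,0.004,0,0,0,-1],[0,0,0.008,0,0,0,-1],[0,0,0.008,0,0,0,-1]]' 40
```

```text
t: 16.35
eef_pos: [0.5812, 0.1988, 0.1004]
ee_rot: [2.738, 1.537, -0.016]
wrist_force: [0.0, 0.3, -3.9]
gripper_width: 0.271
t: 16.65
eef_pos: [0.5815, 0.199, 0.0998]
ee_rot: [2.738, 1.537, -0.014]
wrist_force: [-2.0, -1.8, 3.8]
gripper_width: 0.275
```

Contact again. Releasing and rising.

```bash
python3 -m crank '[[0,0,0,0,0,0,-0.4],[0,0,0,0,0,0,-0.3],[0,0,0,0,0,0,-0.2],[0,0,0,0,0,0,0],[0,0,0,0,0,0,0],[0,0,0,0,0,0,0.3],[0,0,0,0,0,0,0.3],[0,0,0,0,0,0,0.3],[0,0,0,0,0,0,0.3]]' 40 && python3 -m crank '[[0,0,-0.1,0,0,0,0.3],[0,0,-0.25,0,0,0,0.3],[0,0,-0.45,0,0,0,0.3],[0,0,-0.6,0,0,0,0.3],[0,0,-0.65,0,0,0,0.3],[0,0,-0.65,0,0,0,0.3]]' && python3 -m crank '[[-0.25,0,-0.1,0,0,0,0.3],[-0.5,0,-0.1,0,0,0,0.3],[-0.75,0,-0.1,0,0,0,0.3],[-1,0,-0.1,0,0,0,0.3],[-1,0,-0.1,0,0,0,0.3],[-1,0,-0.1,0,0,0,0.3]]'; python3 - <<'E'
from h import *
from workcell import viewer
for n in ["top","side"]:
    c=viewer.get_calibration(n);p,d=viewer.snapshot(n);np.savez(f"{n}6.npz",p=p,d=d,**c);cv2.imwrite(f"pics/{n}6.png",p[:,:,::-1])
    s=load(f"{n}6.npz");W=cloud(s);Z=W[...,2]
    m=((Z>.132)&(Z<.16)).astype(np.uint8)
    k,L,st,cc=cv2.connectedComponentsWithStats(m)
    for i in range(1,k):
        if st[i,4]<100: continue
        q=W[L==i]; print(n,cc[i].round(),st[i,4],np.median(q,0).round(4),*circ(q[:,:2]))
    for E in (E1,E2): print(cylfit(W,E,.09,.14))
s=load("side6.npz")
cv2.imwrite("pics/side6z.png",cv2.convertScaleAbs(cv2.resize(s['p'][20:170,220:420,::-1],None,fx=4,fy=4,interpolation=cv2.INTER_CUBIC),alpha=1.6))
E
```

```text
t: 17.55
eef_pos: [0.5815, 0.1991, 0.0999]
ee_rot: [2.738, 1.537, -0.014]
wrist_force: [-0.0, 0.4, -0.5]
gripper_width: 0.641
t: 18.15
eef_pos: [0.583, 0.2002, 0.2312]
ee_rot: [2.737, 1.536, -0.009]
wrist_force: [-0.4, 0.5, -0.8]
gripper_width: 0.646
t: 18.75
eef_pos: [0.4777, 0.028, 0.2511]
ee_rot: [2.741, 1.532, -0.013]
wrist_force: [0.3, 0.5, 0.7]
gripper_width: 0.651
top [403. 133.] 548 [ 0.6084 -0.2225  0.1393] [ 0.6095 -0.2233] 0.0207
top [ 90. 136.] 255 [0.6138 0.2565 0.1446] [0.6159 0.2574] 0.0136
top [127. 158.] 242 [0.5777 0.1984 0.1448] [0.5791 0.2002] 0.013
(188, array([ 0.6155,  0.2591,  0.0021, -0.0305]), 'res', np.float64(0.0004))
(100, array([0.5796, 0.1998, 0.0049, 0.0106]), 'res', np.float64(0.0003))
side [305.  69.] 135 [0.6183 0.2502 0.143 ] [0.619  0.2564] 0.0139
side [289.  85.] 142 [0.5828 0.1916 0.1428] [0.5832 0.1978] 0.0124
side [336. 282.] 838 [ 0.6117 -0.2274  0.1392] [ 0.6131 -0.2247] 0.0207
(277, array([ 0.6191,  0.2583, -0.    , -0.0264]), 'res', np.float64(0.0008))
(295, array([0.5833, 0.2004, 0.0057, 0.0052]), 'res', np.float64(0.0007))
```

View pics/side6z.png

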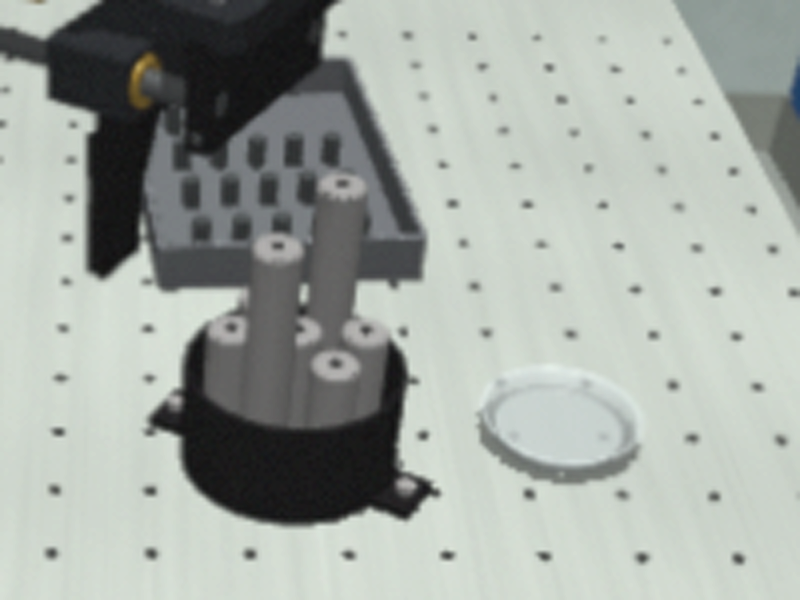

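View pics/top6.png

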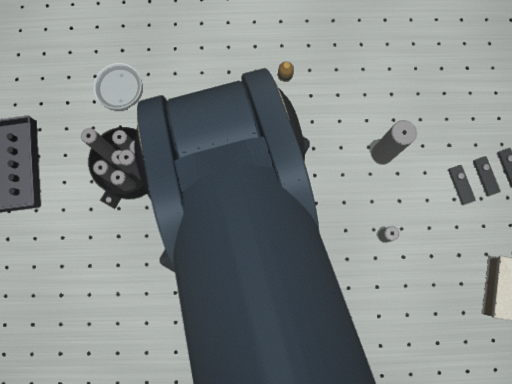

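Both posts stand in the caddy, with tops at about 0.145 m, tilts under 2° and centres about 34 mm either side of the axis. The thick post hasn't moved. Handing in.

```bash
python3 -c "
from workcell import bot
s=bot.sense();print(s['t'],s['wrist_force'].round(1));bot.sign_off()"
```

```text
18.85 [-0.2  1.   0. ]
the job is handed in; nothing more can be done
```

Both long posts now stand in the two empty places of the caddy. I lowered each one until the wrist force showed it touching the floor, then released it. I handed the job in at 18.9 s; it gives no verdict, so the results below are my own checks.

- **Height:** the top faces read about 0.145 m in the top view and 0.143 m in the side view. With 140 mm posts, that puts the lower ends near the 6 mm floor.
- **Upright:** the fitted tilts were about 1.5–1.75° for the first post and under 1° for the second.
- **Position:** the posts are about 34 mm either side of the caddy's axis, one on each side.
- **Thick post:** it stayed within about 1 mm of its starting reading.
- **Robot:** the gripper was clear of everything, with about 1 N at the wrist.

No check failed. The top and side cameras disagreed by about 4 mm in x throughout. I worked from their average, and the wrist camera's readings of both posts agreed with it to about 1 mm.

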